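Put the scoop back and tip the salt box's lid shut

TASK

Lay the wooden scoop down flat inside the open salt box without dropping it, then reach under the rail, push the lid forward from behind past upright until its own weight takes it, and let it swing fully shut by itself: do not follow it down or press on it. Do not bump the rail with its ladle, and leave the mug, colander and pie dish where they are.

Things in the scene. Friction and masses are not known exactly. Their poses are not given: they have to be found in the camera images.
- salt_box: White stoneware salt box, empty, open-topped, fixed to the counter: 156 mm front to back (its x) by 186 mm wide (its y) by 70 mm high, walls and floor 7 mm thick. Origin at the centre of its underside; its x axis points from the front wall to the hinged back wall (roughly away from the robot), z up. Its wooden lid is hinged along the top of the back wall.
- lid (a joint): Lid angle, rad: 0 shut, 1.57 upright, more = leaning back away from the robot (stop at 2.05). Starts 10 to 17 degrees behind upright. About 0.3 kg (varies). The hinge is stiff (0.09 N m, under 1 N at the free edge): near upright the lid stays where left, and falls by its own weight only when 18 to 27 degrees forward of upright (joint about 1.25 to 1.10), depending on its unknown weight.
- lid_hinge (a point): Middle of the lid's hinge axis, at the back of the box: 78 mm along the box's x and 78 mm above the counter; the hinge axis runs along the box's y and lies at the middle of the lid's thickness.
- lid_edge (a point): Middle of the lid's free edge, half-way through its thickness, 160 mm from the hinge axis. The lid is an oak board 157 mm from hinge side to free edge, 190 mm wide, 14 mm thick.
- rail: Fixed steel utensil rail behind the salt box: a 12 mm bar along its y, 380 mm long, axis 330 mm above the counter, on two posts. Origin on the counter under the bar's middle, 135 mm along the box's x. It overhangs the open lid's edge: an upright gripper cannot get behind the lid, one tilted 35 to 45 degrees, fingers pointing down and away from the robot, can. A fixed ladle hangs 140 mm towards +y.
- scoop: The scoop as a whole, of turned oak, 60 g, 130 mm long, lying along its own x; origin at the middle of its length on its underside. A round cup (54 mm wide, 30 mm high, centre at x = +38 mm) with a straight handle (80 mm long, x = -65 to +15 mm, 16 mm wide, 20 mm high, underside level with the cup's). z up as it lies.
- scoop_handle (a point): Middle of the scoop's handle, half-way up (10 mm above its underside): the place to grip, across its 16 mm width. The scoop's x axis runs along the handle towards the cup; the scoop's middle is 25 mm from here towards the cup.
- mug: White ceramic mug, 80 mm across, 90 mm high, standing upright; origin at the centre of its underside. To be left alone.
- colander: Yellow plastic colander, 180 mm across plus two handles, 72 mm high; origin at the centre of its underside. To be left alone.
- pie_dish: Clear glass pie dish, 230 mm across, 38 mm high; origin at the centre of its underside. To be left alone.
There are look-alikes about, which are no part of the job. Of the things that look like the scoop, take the one that is farthest to the robot's right at the start.

How it is judged:
By the outcome, as a careful person would: the job done as asked, in the order asked, and still so for the second after the job is handed in, with the robot touching nothing.
It also fails if it takes over 59 s, if anything falls off the work surface, if the arm or the gripper's body presses on something with over 40 N, if the wrist force passes 120 N, or if a joint passes its speed limit or range.

ROBOT

A 6-joint arm with a two-finger parallel gripper is mounted at the origin on the work surface. World frame = base frame: x ahead of the robot, y to its left, z up, the work surface at z = 0. Lengths are in mm, angles in degrees, forces in N, time in s.
With the tool pointing down it reaches from about 350 to 850 mm from the base axis. Payload 8.1 kg.
Tool frame: the origin (TCP) lies midway between the tips of the shut fingers; the grasp point (between the pads) lies 19 mm behind it; z points along the fingers, y is the direction in which the jaws open and shut (so a half turn about z gives the same grasp; the last joint's range is limited). The gripper opens to 85 mm and grips with 20 to 120 N. Pads are 22 mm wide; open, the fingers measure 114 mm over their backs; the gripper's body (76 mm by 85 mm) begins 54 mm behind the grasp point. The pads swing forward as they close: fully open they stand 13 mm farther back than shut.
Start: joints at [70.795, 7.471, 85.268, -0, 87.261, -4.893], TCP at [148.304, 581.387, 231.292] pointing down, gripper open.
Joint ranges: [-169.43, 169.43], [-51.17, 129.36], [1.28, 143.12], [-76.62, 256.62], [0, 156.53], [-152.29, 152.29]. Speed limits (degrees/s): [136.94, 136.94, 159.86, 180, 180, 180].

INTERFACE

Orientations are given as [roll, pitch, yaw] about the fixed x, y, z axes, in that order (R = Rz(yaw) Ry(pitch) Rx(roll)).
In Python, from bench import r gives the robot as it stands.
- The arm moves only by the tool carry_out, never from a script. Its argument "increments" is a list of rows, each a list of 3 entries, a list of its own where there are three numbers: the shift along the tool's x, y, z in m, then the turn, a rotation vector about the tool's x, y, z in rad, then the closure, from 0 (fully open) to 1 (shut). A call has 1 to 12 rows; each row shifts and turns the pose as measured when the row begins, along the tool's axes as they then stand; what a row does not reach is not made up. A row lasts 1/10 s, in which the tool goes at most 50 mm and 8.59 degrees, less where a joint would pass 70% of its speed; a pose out of reach is approached as far as the arm can. A call with a gripper value outside its range is refused whole. The fingers move at their own pace and stop on an object; "newtons" is the grip in N (left out, the last holds). Time passes only in rows, so rows that do not move let the fingers close. It gives the time, the measured TCP pose, the force and the opening at its end, in the units of the state.
- r.sense(): the state, without advancing time (a new reading comes with each control period).
- r.snapshot(name): name is "side" or "top" or "wrist"; returns a dict with "image" (420x560x3 uint8, blue, green, red), "vertical_fov" (degrees; the focal length in pixels is half the picture's height over the tangent of half this angle, whatever the lens; pixels are square), "cx", "cy" (the principal point, pixels), "rvec" (rotation vector, rad) and "tvec" (3), from world to camera coordinates, as OpenCV has them. Camera axes: x right, y down, z forward; pixel columns grow to the right and rows downward; lengths in mm; the calibration is good to about 2 mm. A picture is of the moment at which its call begins. There is no depth.
- r.hand_in(): hands the job in, once; it reports no verdict.
The state is a dict: "time": time; "joint_pos": joint angles; "qd": joint speeds; "joint_efforts": joint torques, N m; "tool_pos": TCP position; "tcp_rot": TCP orientation; "ft_force": force on the tool from outside, world axes, zero at the start; "wrist_torque": the same for the moment, N m; "finger_gap": finger opening in mm.
Only numpy, scipy, OpenCV 4.12 (cv2) and the standard library are available. Lean on these libraries where they do the work, as an engineer would, in place of code of your own. Each camera call takes 0.05 s, during which the arm holds its last target.

## Working session

There is one attempt and no reset: what is moved stays moved. The work goes in short steps, Python scripts to look and compute and a tool call to move; the robot and the scene stay as the last step left them, time stands still between calls to the robot, and variables do not carry over. Pictures are saved under pics/ and viewed, and the job is handed in when it is done.

Besides the shell and the picture viewer there is one more tool, called as name(argument=value, ...), one argument or row to a line, values as JSON. carry_out: Moves the arm, as the interface text tells. Its arguments: {"type":"object","properties":{"increments":{"type":"array"},"newtons":{"type":"number"}},"required":["increments"]}

```bash
ls; mkdir -p pics; cat > h.py <<'E'
import numpy as np, cv2, pickle
from bench import r
from scipy.spatial.transform import Rotation as Ro
def snap(n,f):
    s=r.snapshot(n); cv2.imwrite(f'pics/{f}.png',s['image']); pickle.dump(s,open(f'pics/{f}.pkl','wb')); return s
def load(f): return pickle.load(open(f'pics/{f}.pkl','rb'))
def cam(s):
    f=s['image'].shape[0]/2/np.tan(np.radians(s['vertical_fov'])/2)
    K=np.array([[f,0,s['cx']],[0,f,s['cy']],[0,0,1.]])
    R=cv2.Rodrigues(np.array(s['rvec'],float))[0]; t=np.array(s['tvec'],float).ravel()
    return K,R,t
def ray(s,uv):
    K,R,t=cam(s); d=R.T@np.linalg.inv(K)@np.array([uv[0],uv[1],1.]); return -R.T@t,d/np.linalg.norm(d)
def onz(s,uv,z):
    c,d=ray(s,uv); return c+d*(z-c[2])/d[2]
def proj(s,P):
    K,R,t=cam(s); p=(R@np.atleast_2d(P).T).T+t; p=p@K.T; return p[:,:2]/p[:,2:]
def tri(s1,u1,s2,u2):
    a,d=ray(s1,u1); b,e=ray(s2,u2)
    k=np.linalg.lstsq(np.c_[d,-e],b-a,rcond=None)[0]; p,q=a+d*k[0],b+e*k[1]
    return (p+q)/2,np.linalg.norm(p-q)
E
python3 - <<'E'
from h import *
for n in ['side','top','wrist']:
    s=snap(n,n+'0'); print(n,{k:v for k,v in s.items() if k!='image'}, ray(s,(280,210)))
print(r.sense())
E
```

```text
pics
side {'vertical_fov': 49.48273671503477, 'cx': 283.27681378201754, 'cy': 204.4283452224585, 'rvec': array([ 2.04725169, -0.43189545,  0.2698929 ]), 'tvec': array([-407.74725722,  246.28521452, 1510.0849644 ])} (array([ -130.23741246, -1254.50874314,   957.3488717 ]), array([ 0.35464498,  0.79065507, -0.49909067]))
top {'vertical_fov': 53.17469747300057, 'cx': 285.976599414375, 'cy': 206.75274373910747, 'rvec': array([ 2.14156867, -2.11754147,  0.1384917 ]), 'tvec': array([ 152.8306577 ,  517.57118169, 1337.02786468])} (array([ 303.78248151,  123.49509119, 1404.04622978]), array([ 0.14590906,  0.0396626 , -0.98850262]))
wrist {'vertical_fov': 60.807816455649345, 'cx': 280.1594199988675, 'cy': 209.9799566952971, 'rvec': array([-2.2965632 , -1.7867131 , -0.24993625]), 'tvec': array([-599.2319452 ,  -37.18107729,  377.45256107])} (array([ 81.25132979, 598.08843978, 372.31738091]), array([ 0.26709685, -0.06949218, -0.96116081]))
{'time': 0.15, 'joint_pos': array([ 7.07924303e+01,  7.50754934e+00,  8.53135749e+01,  8.11683242e-05,
        8.72613176e+01, -4.89166759e+00]), 'qd': array([-0.03441436, -0.11768518, -0.15259447,  0.04244595, -0.03382314,
        0.06408507]), 'joint_efforts': array([ 9.16650715e-04, -5.70068014e+01, -5.01156664e+01, -1.40273332e-04,
        9.70279681e-03,  1.63094268e-05]), 'tool_pos': array([148.18848219, 580.98713568, 230.47373152]), 'tcp_rot': array([-1.79917865e+02, -7.11075582e-03,  1.65684089e+02]), 'ft_force': array([-0.66600178,  0.54311817, -0.28575821]), 'wrist_torque': array([-0.01542484,  0.01123518, -0.00899893]), 'finger_gap': 84.94681523486811}
```

View pics/side0.png

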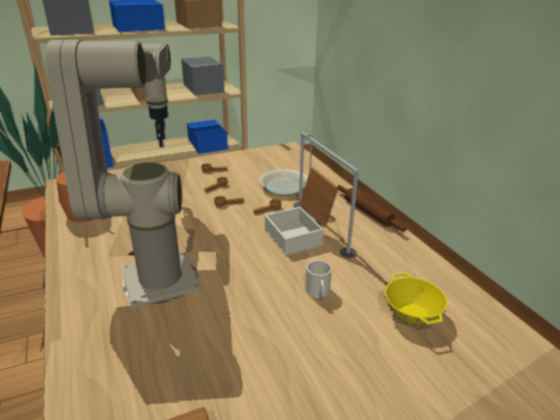

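View pics/top0.png

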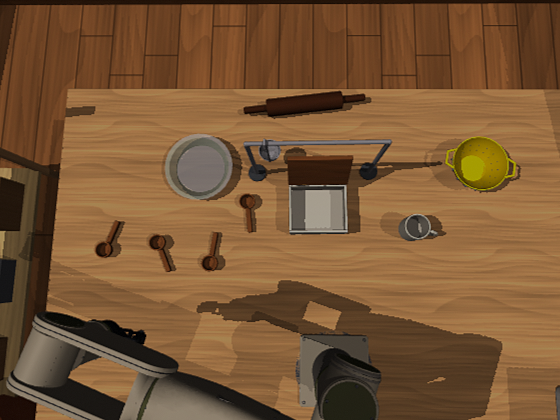

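View pics/wrist0.png

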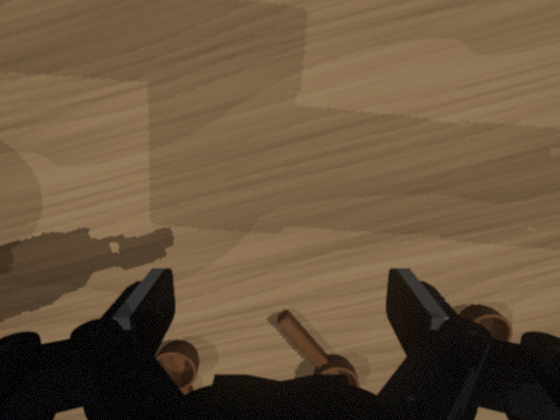

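The top view has image up = +x and left = +y. There are four scoop look-alikes, with cups at (105,250), (158,242), (210,263) and (249,201). The one at (249,201) has the lowest y, so it is farthest right and should be the target. I'll confirm it with an enlarged crop and measure.

```bash
python3 - <<'E'
from h import *
s=load('top0'); im=s['image']
c=cv2.resize(im[125:285,85:365],None,fx=2.8,fy=2.8,interpolation=cv2.INTER_CUBIC); cv2.imwrite('pics/crop1.png',c)
a=load('side0'); c=cv2.resize(a['image'][125:305,190:450],None,fx=3,fy=3,interpolation=cv2.INTER_CUBIC); cv2.imwrite('pics/crop2.png',c)
for u in [(105,250),(158,242),(210,263),(249,201)]: print(onz(s,u,30))
E
```

```text
[367.77773527 753.80322115  30.        ]
[396.11982311 579.37084763  30.        ]
[329.69888011 404.37275334  30.        ]
[535.89509641 282.3635406   30.        ]
```

View pics/crop1.png

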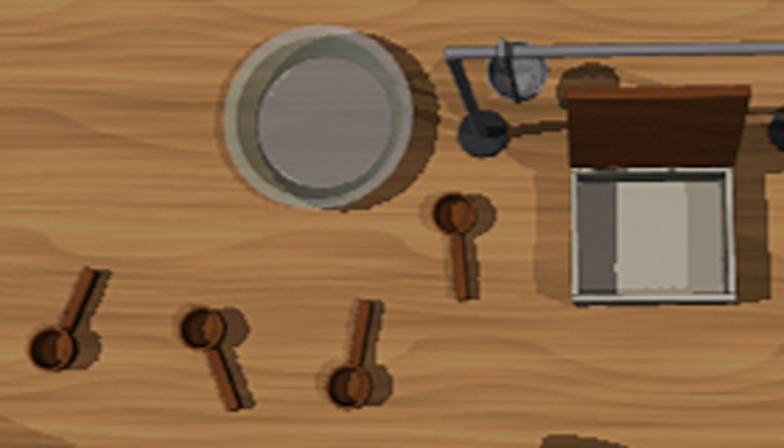

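View pics/crop2.png

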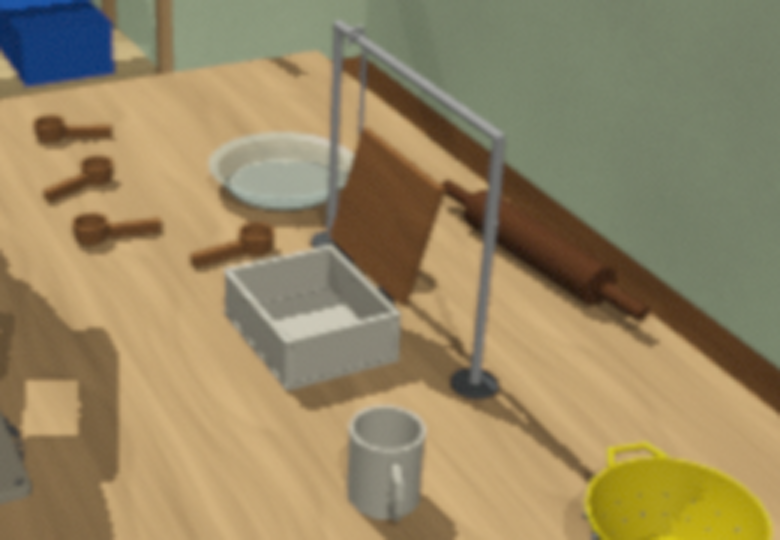

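The crop confirms it. The rightmost scoop has its cup at (247,201) and handle end at (251,231), to the left of the box and in front of the pie dish. Next I'll measure the scoop, box and rail precisely.

```bash
python3 - <<'E'
from h import *
s=load('top0'); im=s['image']
c=cv2.resize(im[130:250,235:405],None,fx=4.6,fy=4.6,interpolation=cv2.INTER_CUBIC); cv2.imwrite('pics/crop3.png',c)
# scoop mask
h=cv2.cvtColor(im,cv2.COLOR_BGR2HSV)
for y in range(192,238,3): print(y,[tuple(int(t) for t in h[y,x]) for x in range(240,262,2)])
E
```

```text
192 [(15, 146, 168), (15, 143, 170), (15, 142, 171), (15, 141, 173), (15, 140, 171), (15, 144, 167), (15, 145, 165), (15, 146, 164), (15, 146, 162), (15, 143, 162), (15, 144, 158)]
195 [(14, 148, 140), (12, 179, 104), (10, 209, 39), (12, 224, 25), (11, 211, 29), (12, 202, 62), (12, 179, 80), (14, 145, 81), (15, 149, 77), (15, 148, 107), (15, 142, 172)]
198 [(12, 196, 74), (13, 197, 31), (11, 191, 56), (11, 189, 81), (11, 189, 105), (12, 190, 90), (11, 194, 63), (13, 173, 99), (14, 149, 84), (14, 149, 82), (14, 146, 94)]
201 [(11, 196, 39), (11, 179, 54), (11, 196, 52), (11, 194, 83), (11, 188, 106), (11, 189, 96), (11, 193, 94), (11, 185, 77), (14, 149, 94), (14, 146, 91), (14, 147, 90)]
204 [(12, 181, 89), (11, 193, 45), (12, 188, 53), (12, 193, 58), (12, 188, 102), (11, 187, 86), (12, 187, 98), (12, 169, 65), (14, 145, 88), (14, 147, 87), (14, 147, 80)]
207 [(14, 147, 151), (12, 175, 111), (11, 199, 59), (12, 200, 42), (13, 197, 62), (11, 191, 91), (13, 167, 58), (14, 146, 98), (15, 149, 91), (14, 148, 81), (17, 135, 168)]
210 [(16, 139, 167), (15, 142, 156), (15, 143, 153), (12, 1
[... 1022 characters left out ...]
52), (14, 148, 152), (15, 147, 139), (15, 143, 107), (11, 193, 99), (11, 191, 111), (14, 149, 58), (14, 148, 79), (15, 148, 124), (15, 144, 151), (15, 144, 151)]
231 [(15, 143, 160), (15, 145, 160), (15, 144, 156), (15, 141, 146), (12, 189, 97), (11, 201, 89), (12, 172, 37), (15, 150, 73), (14, 144, 129), (15, 143, 162), (15, 143, 161)]
234 [(15, 146, 154), (15, 144, 150), (15, 146, 152), (14, 143, 153), (15, 146, 152), (15, 146, 154), (15, 145, 153), (15, 147, 153), (15, 144, 154), (14, 145, 153), (14, 145, 153)]
237 [(15, 145, 149), (14, 144, 150), (15, 144, 150), (14, 144, 151), (15, 144, 158), (14, 145, 157), (15, 144, 156), (16, 145, 156), (15, 145, 163), (15, 146, 166), (15, 145, 165)]
```

View pics/crop3.png

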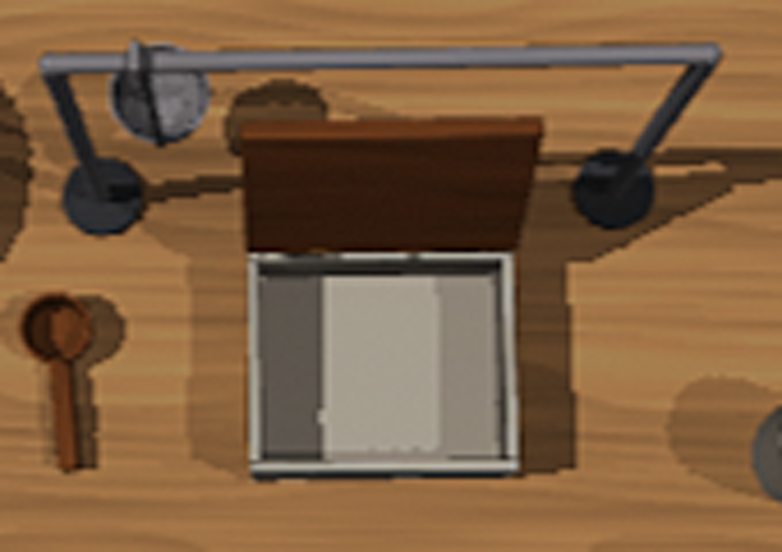

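```bash
cat >> h.py <<'E'
def crop3(u): return (u[0]/4.6+235-0.39, u[1]/4.6+130-0.39)
E
python3 - <<'E'
from h import *
s=load('top0'); im=s['image']
h=cv2.cvtColor(im,cv2.COLOR_BGR2HSV)
for n,u,z in [('FL',(250,468),70),('FR',(519,466),70),('BL',(248,253),70),('BR',(515,254),70),('iFL',(260,461),70),('iFR',(506,458),70),('railL',(42,64),330),('railR',(719,54),330),('baseL',(103,196),0),('baseR',(614,190),0),('ladle x',(137,60),330)]:
    print(n,onz(s,crop3(u),z).round(1))
m=((h[:,:,0]<=13)&(h[:,:,1]>165)&(h[:,:,2]<140)).astype(np.uint8)
m2=np.zeros_like(m); m2[190:238,238:260]=m[190:238,238:260]
n,l,st,ce=cv2.connectedComponentsWithStats(m2); k=1+np.argmax(st[1:,4]); print(st[k])
ys,xs=np.nonzero(l==k)
pts=[]
for y in range(211,233):
    q=xs[ys==y]
    if len(q): 
        pts.append((q.mean(),y)); 
P=np.array([onz(s,(u,v),20) for u,v in pts]); 
d=cv2.fitLine(P[:,:2].astype(np.float32),cv2.DIST_L2,0,.01,.01).ravel(); print('handle dir',d, np.degrees(np.arctan2(d[1],d[0])))
print('end',P[-1],'first',P[0])
cup=[(x,y) for x,y in zip(xs,ys) if y<208]
(cx,cy),rad=cv2.minEnclosingCircle(np.array(cup,np.float32)); print(cx,cy,rad,onz(s,(cx,cy),28))
print([ (int(y),int(xs[ys==y].min()),int(xs[ys==y].max())) for y in range(194,234) if (ys==y).any()])
for z in (0,20): print(onz(s,(252,233),z))
E
```

```text
FL [432.2 147.4  70. ]
FR [435.6 -38.5  70. ]
BL [584.2 150.6  70. ]
BR [585.  -37.1  70. ]
iFL [437.1 140.5  70. ]
iFR [441.  -29.6  70. ]
railL [640.1 265.8 330. ]
railR [ 648.3 -123.6  330. ]
baseL [641.5 260.9   0. ]
baseR [ 648.9 -119.3    0. ]
ladle x [642.9 210.9 330. ]
[239 193  16  40 310]
handle dir [9.94358480e-01 1.06071845e-01 4.68440552e+02 2.82509064e+02] 6.0889235
end [433.36731854 280.73289448  20.        ] first [503.67105981 285.96300869  20.        ]
246.77999877929688 200.9199981689453 8.013516426086426 [536.43606951 290.02286311  28.        ]
[(194, 243, 250), (195, 242, 252), (196, 241, 253), (197, 240, 253), (198, 240, 254), (199, 239, 254), (200, 239, 254), (201, 239, 254), (202, 239, 254), (203, 240, 254), (204, 240, 254), (205, 241, 253), (206, 241, 252), (207, 242, 252), (208, 244, 250), (209, 246, 250), (210, 246, 250), (211, 246, 250), (212, 246, 250), (213, 246, 250), (214, 246, 250), (215, 246, 250), (216, 246, 250), (217, 247, 250), (218, 247, 250), (219, 247, 250), (220, 247, 251), (221, 247, 251), (222, 247, 251), (223, 247, 251), (224, 247, 251), (225, 247, 251), (226, 247, 251), (227, 247, 251), (228, 247, 251), (229, 248, 251), (230, 248, 251), (231, 248, 252), (232, 249, 249)]
[431.98015067 272.80728891   0.        ]
[430.15403317 270.68040455  20.        ]
```

```bash
python3 - <<'E'
from h import *
s=load('side0')
yaw=np.radians(1.1); R=Ro.from_euler('z',1.1,degrees=True).as_matrix(); c=np.array([510.5,56,0])
def B(x,y,z): return c+R@np.array([x,y,z])
def show(n,p): print(n,((proj(s,p)[0]-[190,125])*3+1).round(0))
for n,p in [('FR',B(-78,-93,70)),('FL',B(-78,93,70)),('BR',B(78,-93,70)),('railL',B(135,14+190,330)),('railR',B(135,14-190,330))]: show(n,p)
for n,p in [('cup',np.array([536.4,290,30])),('end',np.array([432,280.5,10]))]: show(n,p)
for th in (1.75,1.8,1.87):
  for y in (-95,95): show(('lid',th,y),B(78-160*np.cos(th),y,78+160*np.sin(th)))
t=load('top0')
for th in (1.75,1.8,1.87): print(th,[((proj(t,B(78-160*np.cos(th),y,78+160*np.sin(th)))[0]-[235,130]+.39)*4.6).round() for y in (95,-95)])
E
```

```text
FR [285. 341.]
FL [222. 268.]
BR [401. 312.]
railL [337.  24.]
railR [497. 136.]
cup [254. 230.]
end [187. 260.]
('lid', 1.75, -95) [431. 187.]
('lid', 1.75, 95) [354. 125.]
('lid', 1.8, -95) [437. 187.]
('lid', 1.8, 95) [359. 125.]
('lid', 1.87, -95) [444. 188.]
('lid', 1.87, 95) [367. 126.]
1.75 [array([240., 150.]), array([546., 146.])]
1.8 [array([240., 138.]), array([545., 134.])]
1.87 [array([240., 123.]), array([544., 119.])]
```

Positions agree across both views to about 2 mm: box centre (510.5, 56) at yaw 1.1°, and lid about 1.84 rad. The scoop handle middle is at (474, 283.5), yaw about 5.5°. Moving above the scoop.

carry_out(
  increments=[
    [[-0.039,-0.021,0.008],[0,0,0],0],
    [[-0.039,-0.021,0.008],[0,0,0],0],
    [[-0.039,-0.021,0.008],[0,0,0],0],
    [[-0.039,-0.021,0.008],[0,0,0],0],
    [[-0.039,-0.021,0.008],[0,0,0],0],
    [[-0.039,-0.021,0.008],[0,0,0],0],
    [[-0.039,-0.021,0.008],[0,0,0],0],
    [[-0.039,-0.021,0.008],[0,0,0],0],
    [[-0.03,-0.016,0.006],[0,0,0],0],
    [[0,0,0],[0,0,-0.1],0],
    [[0,0,0],[0,0,-0.1],0],
    [[0,0,0],[0,0,-0.1],0],
  ],
)

```text
time: 1.35
tool_pos: [442.4, 306.0, 153.3]
tcp_rot: [-179.8, -0.3, -176.5]
ft_force: [0.3, 0.0, 0.9]
finger_gap: 85.8
```

```bash
cat >> h.py <<'E'
def delta(pos,rpy):
    st=r.sense(); R=Ro.from_euler('xyz',st['tcp_rot'],degrees=True); G=Ro.from_euler('xyz',rpy,degrees=True)
    d=R.inv().apply(np.array(pos)-st['tool_pos'])/1000; w=(R.inv()*G).as_rotvec()
    print('d',d.round(4),'w',w.round(4),'t',st['time'],'F',st['ft_force'].round(1),'j',st['joint_pos'].round(0),st['tool_pos'].round(1),st['tcp_rot'].round(1),st['finger_gap'].round(1))
E
python3 - <<'E'
from h import *
s=snap('wrist','w1')
delta([474,283.5,60],[180,0,185.5])
print(proj(s,[[536.4,290,30],[474,283.5,20],[432,280,20]]))
E
```

```text
Traceback (most recent call last):
  File "h.py", line 26, in delta
    print('d',d.round(4),'w',w.round(4),'t',st['time'],'F',st['ft_force'].round(1),'j',st['joint_pos'].round(0),st['tool_pos'].round(1),st['tcp_rot'].round(1),st['finger_gap'].round(1))
                                                                                                                                                               ^^^^^^^^^^^^^^^^^^^^^^
AttributeError: 'float' object has no attribute 'round'
```

View pics/w1.png

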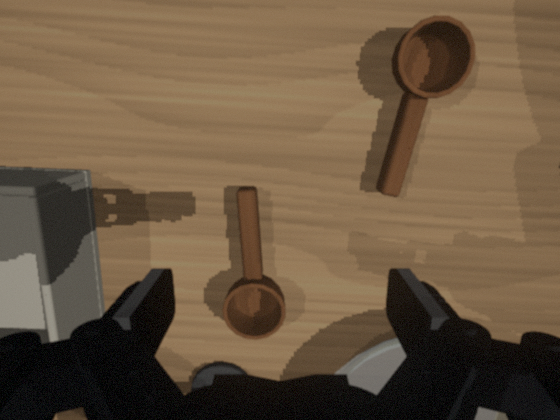

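The wrist view shows the target scoop, with its handle end at (247,190), the cup junction at (253,277) and the cup rim centre at (255,308). I'll use these to refine the estimate.

```bash
sed -i "s/st\['finger_gap'\].round(1)/round(st['finger_gap'],1)/" h.py; python3 - <<'E'
from h import *
s=load('w1')
a=onz(s,(246.5,191),20);b=onz(s,(253,277),20);c=onz(s,(255,307),30)
print(a,b,c,np.degrees(np.arctan2((b-a)[1],(b-a)[0])),np.degrees(np.arctan2((c-a)[1],(c-a)[0])),np.linalg.norm((c-a)[:2]))
delta([474,284,60],[180,0,185])
E
```

```text
[437.7938178  278.44288939  20.        ] [511.81355506 286.6110839   20.        ] [534.17488632 289.95999303  30.        ] 6.29720060782086 6.814276135442563 97.06675046423258
d [-0.0307 -0.0238  0.0932] w [-0.0033 -0.0055 -0.0203] t 1.4 F [-0.3 -0.1 -0.1] j [ 29.   1. 100.  -0.  79. -65.] [442.3 306.1 153.3] [-179.8   -0.3 -176.2] 85.4
```

carry_out(
  increments=[
    [[-0.01,-0.008,0.025],[-0.003,-0.005,-0.041],0],
    [[-0.01,-0.008,0.025],[0,0,0],0],
    [[-0.01,-0.008,0.025],[0,0,0],0],
    [[0,0,0.018],[0,0,0],0],
    [[0,0,0],[0,0,0],0],
  ],
)

```text
time: 1.9
tool_pos: [475.6, 285.0, 58.0]
tcp_rot: [179.9, 0.1, -174.2]
ft_force: [-1.2, 0.2, -0.2]
finger_gap: 85.8
```

```bash
python3 - <<'E'
from h import *
delta([473,283,4],[180,0,186.2])
s=snap('wrist','w2')
E
```

```text
d [ 0.0029 -0.0018  0.054 ] w [ 0.0011  0.0015 -0.0068] t 1.9 F [-1.2  0.2 -0.2] j [ 26.   9. 102.   0.  68. -70.] [475.6 285.   58. ] [ 1.799e+02  1.000e-01 -1.742e+02] 85.8
```

View pics/w2.png

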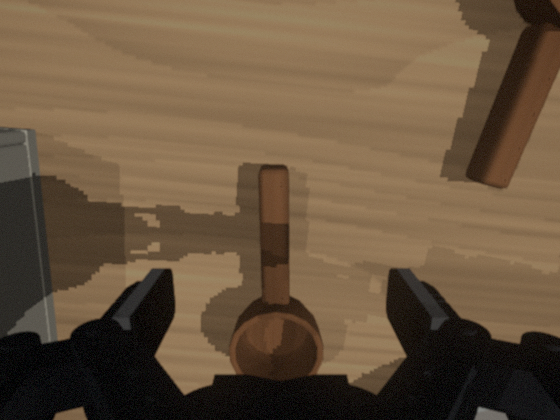

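The handle (col 259–289) is parallel to the jaws' centre line at col 280, about 3 mm to one side. I'll correct that and descend.

carry_out(
  increments=[
    [[0.003,-0.003,0.018],[0,0,-0.007],0],
    [[0,0,0.018],[0,0,0],0],
    [[0,0,0.015],[0,0,0],0],
    [[0,0,0.002],[0,0,0],0],
  ],
  newtons=40,
)

```text
time: 2.35
tool_pos: [477.0, 284.9, 10.8]
tcp_rot: [179.7, 0.6, -173.9]
ft_force: [-0.4, -0.3, -1.2]
finger_gap: 85.3
```

```bash
python3 - <<'E'
from h import *
delta([473,283,4],[180,0,186.2])
E
```

```text
d [ 0.0042 -0.0015  0.0067] w [ 0.0044  0.0108 -0.0013] t 2.35 F [-0.4 -0.3 -1.2] j [ 26.  13. 104.   0.  63. -71.] [477.  284.9  10.8] [ 179.7    0.6 -173.9] 85.3
```

carry_out(
  increments=[
    [[0.004,-0.003,0.006],[0.004,0.01,0],0],
    [[0,0,0.001],[0,0,0],0],
    [[0,0,0],[0,0,0],0],
  ],
)

```text
time: 2.65
tool_pos: [474.2, 282.2, 5.4]
tcp_rot: [179.9, 0.1, -173.9]
ft_force: [0.7, -0.7, -0.5]
finger_gap: 85.2
```

```bash
python3 - <<'E'
from h import *
delta([473,283,4],[180,0,186.2])
E
```

```text
d [0.0012 0.0009 0.0014] w [ 0.0009  0.0023 -0.0015] t 2.65 F [ 0.7 -0.7 -0.5] j [ 25.  13. 104.   0.  63. -71.] [474.2 282.2   5.4] [ 1.799e+02  1.000e-01 -1.739e+02] 85.2
```

carry_out(
  increments=[
    [[0.001,0,0.002],[0,0,0],0.5],
    [[0,0,0],[0,0,0],0.8],
    [[0,0,0],[0,0,0],1],
    [[0,0,0],[0,0,0],1],
    [[0,0,0],[0,0,0],1],
    [[0,0,0],[0,0,0],1],
    [[0,0,0],[0,0,0],1],
    [[0,0,0],[0,0,0],1],
  ],
  newtons=40,
)

```text
time: 3.45
tool_pos: [474.6, 282.8, 5.3]
tcp_rot: [179.9, 0.3, -173.9]
ft_force: [-0.7, 0.1, -1.3]
finger_gap: 14.8
```

carry_out(
  increments=[
    [[0,0,-0.02],[0,0,0],1],
    [[0,0,-0.035],[0,0,0],1],
    [[0,0,-0.035],[0,0,0],1],
    [[0,0,-0.035],[0,0,0],1],
    [[0,0,-0.035],[0,0,0],1],
    [[0,0,0],[0,0,0],1],
  ],
)

```text
time: 4.05
tool_pos: [471.3, 281.1, 168.0]
tcp_rot: [-180.0, -0.1, -173.9]
ft_force: [0.7, 0.3, 0.1]
finger_gap: 15.3
```

```bash
python3 - <<'E'
from h import *
delta([505,79,150],[180,0,91.1])
s=snap('wrist','w3')
E
```

```text
d [-0.0121 -0.2045  0.0181] w [-1.7000e-03 -1.0000e-03  1.6581e+00] t 4.05 F [0.7 0.3 0.1] j [ 25.   2.  98.   0.  80. -71.] [471.3 281.1 168. ] [-1.800e+02 -1.000e-01 -1.739e+02] 15.3
```

View pics/w3.png

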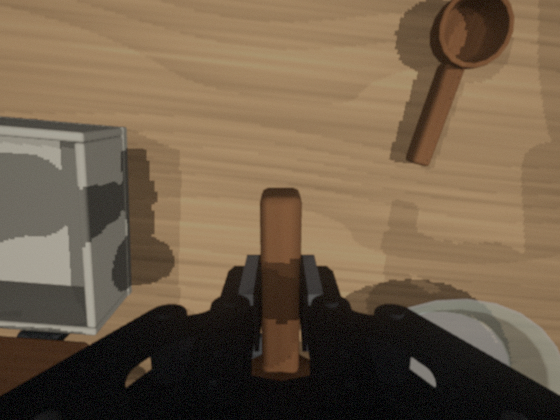

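The scoop is held level with its handle straight between the pads (cols 262–300, end at row 190). Next I'll turn it by 95° in the air.

carry_out(
  increments=[
    [[0,0,0],[0,0,0.145],1],
    [[0,0,0],[0,0,0.145],1],
    [[0,0,0],[0,0,0.145],1],
    [[0,0,0],[0,0,0.145],1],
    [[0,0,0],[0,0,0.145],1],
    [[0,0,0],[0,0,0.145],1],
    [[0,0,0],[0,0,0.145],1],
    [[0,0,0],[0,0,0.145],1],
    [[0,0,0],[0,0,0.145],1],
    [[0,0,0],[0,0,0.145],1],
    [[0,0,0],[0,0,0.145],1],
    [[0,0,0],[0,0,0.1],1],
  ],
)

```text
time: 5.3
tool_pos: [458.9, 275.2, 142.3]
tcp_rot: [-178.2, 1.0, 85.7]
ft_force: [0.2, -0.2, -0.1]
finger_gap: 15.2
```

```bash
python3 - <<'E'
from h import *
delta([505,79,150],[180,0,91.1])
E
```

```text
d [-0.1923  0.0605 -0.0061] w [-0.0331  0.0166 -0.0944] t 5.3 F [ 0.2 -0.2 -0.1] j [ 25.   3. 100.   0.  80.  30.] [458.9 275.2 142.3] [-178.2    1.    85.7] 15.2
```

carry_out(
  increments=[
    [[-0.032,0.008,-0.005],[-0.033,0.017,-0.094],1],
    [[-0.032,0.008,-0.005],[0,0,0],1],
    [[-0.032,0.01,-0.005],[0,0,0],1],
    [[-0.032,0.01,-0.005],[0,0,0],1],
    [[-0.032,0.01,-0.005],[0,0,0],1],
    [[-0.02,0.006,-0.002],[0,0,0],1],
    [[0,0,0],[0,0,0],1],
  ],
)

```text
time: 6.0
tool_pos: [504.0, 88.0, 155.4]
tcp_rot: [-178.9, 0.2, 90.9]
ft_force: [-0.3, 0.6, -0.8]
finger_gap: 14.7
```

```bash
python3 - <<'E'
from h import *
s=snap('wrist','w4');snap('top','t4')
delta([505,79,100],[180,0,91.1])
E
```

```text
d [-0.011   0.0028  0.0551] w [-0.0206  0.0026 -0.0022] t 6.1 F [-0.6  1.1 -0.3] j [  4.  -2. 103.  -0.  80.   4.] [503.2  90.1 155.2] [-1.788e+02  1.000e-01  9.100e+01] 15.0
```

View pics/w4.png

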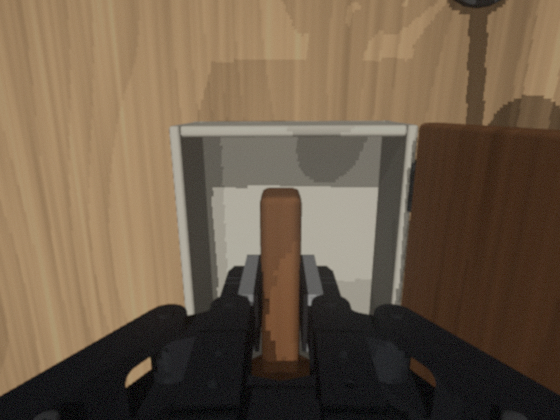

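View pics/t4.png

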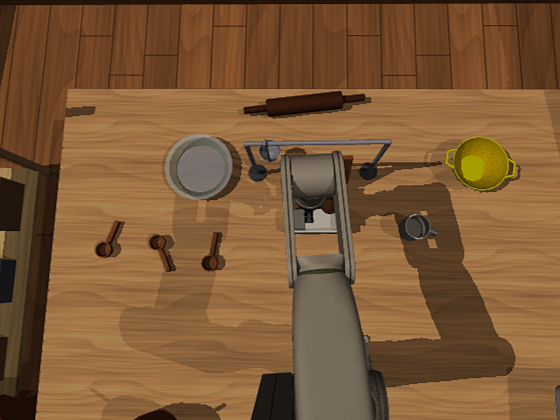

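The wrist view shows the handle centred over the open box. The rim runs from col 175 to 415 and the handle is at col 280, parallel to the walls. I'll descend with corrections.

carry_out(
  increments=[
    [[-0.005,0.001,0.015],[-0.02,0.003,-0.002],1],
    [[-0.004,0.001,0.018],[0,0,0],1],
    [[-0.002,0,0.018],[0,0,0],1],
    [[0,0,0.005],[0,0,0],1],
    [[0,0,0],[0,0,0],1],
  ],
)

```text
time: 6.6
tool_pos: [501.9, 84.7, 94.3]
tcp_rot: [-179.7, -0.2, 91.4]
ft_force: [0.4, 0.3, -0.7]
finger_gap: 15.2
```

```bash
python3 - <<'E'
from h import *
delta([505,79,12.5],[180,0,91.1])
E
```

```text
d [-0.006   0.0034  0.0818] w [-0.0044 -0.0027  0.0051] t 6.6 F [ 0.4  0.3 -0.7] j [  4.  -0. 108.   0.  72.   2.] [501.9  84.7  94.3] [-179.7   -0.2   91.4] 15.2
```

carry_out(
  increments=[
    [[-0.004,0.002,0.015],[-0.004,-0.003,0.005],1],
    [[-0.003,0.002,0.018],[0,0,0],1],
    [[0,0.001,0.018],[0,0,0],1],
    [[0,0,0.012],[0,0,0],1],
    [[0,0,0],[0,0,0],1],
  ],
)

```text
time: 7.1
tool_pos: [509.1, 81.6, 33.1]
tcp_rot: [179.8, -0.0, 91.3]
ft_force: [-0.6, 0.5, -1.1]
finger_gap: 14.7
```

```bash
python3 - <<'E'
from h import *
delta([505,79,12.5],[180,0,91.1])
E
```

```text
d [-0.0025 -0.0042  0.0206] w [ 0.0042 -0.0008  0.0041] t 7.1 F [-0.6  0.5 -1.1] j [  3.   5. 109.   0.  65.   2.] [509.1  81.6  33.1] [179.8  -0.   91.3] 14.7
```

carry_out(
  increments=[
    [[-0.002,-0.003,0.008],[0.004,0,0.004],1],
    [[0,-0.001,0.006],[0,0,0],1],
    [[0,0,0.002],[0,0,0],1],
    [[0,0,0],[0,0,0],1],
  ],
)

```text
time: 7.5
tool_pos: [506.4, 80.1, 18.4]
tcp_rot: [179.8, -0.1, 91.1]
ft_force: [0.7, -0.3, 0.2]
finger_gap: 15.1
```

```bash
python3 - <<'E'
from h import *
delta([505,79,12.5],[180,0,91.1])
E
```

```text
d [-0.0011 -0.0015  0.0059] w [ 0.003  -0.001   0.0005] t 7.5 F [ 0.7 -0.3  0.2] j [  3.   6. 110.   0.  63.   2.] [506.4  80.1  18.4] [ 1.798e+02 -1.000e-01  9.110e+01] 15.1
```

carry_out(
  increments=[
    [[0,0,0.003],[0,0,0],1],
    [[0,0,0.001],[0,0,0],1],
    [[0,0,0],[0,0,0],1],
  ],
)

```text
time: 7.8
tool_pos: [507.2, 80.1, 15.0]
tcp_rot: [179.7, -0.1, 91.1]
ft_force: [0.3, -0.2, -0.0]
finger_gap: 15.0
```

carry_out(
  increments=[
    [[0,0,0.002],[0,0,0],1],
    [[0,0,0],[0,0,0],1],
  ],
)

```text
time: 8.0
tool_pos: [507.5, 80.0, 13.1]
tcp_rot: [179.7, -0.1, 91.1]
ft_force: [-0.3, 0.6, -1.3]
finger_gap: 15.0
```

carry_out(
  increments=[
    [[0,0,0.002],[0,0,0],1],
    [[0,0,0],[0,0,0],1],
  ],
)

```text
time: 8.2
tool_pos: [508.3, 80.1, 12.6]
tcp_rot: [179.7, -0.1, 91.1]
ft_force: [-0.1, -0.1, 0.5]
finger_gap: 14.8
```

carry_out(
  increments=[
    [[0,0,0.002],[0,0,0],1],
    [[0,0,0],[0,0,0],1],
  ],
)

```text
time: 8.4
tool_pos: [509.0, 80.2, 12.7]
tcp_rot: [179.6, -0.1, 91.1]
ft_force: [-0.2, 0.5, 0.6]
finger_gap: 15.2
```

The descent stalled at z = 12.6, as expected for the scoop resting on the 7 mm floor. Opening part way.

carry_out(
  increments=[
    [[0,0,0],[0,0,0],0.8],
    [[0,0,0],[0,0,0],0.65],
    [[0,0,0],[0,0,0],0.55],
    [[0,0,0],[0,0,0],0.55],
    [[0,0,-0.004],[0,0,0],0.55],
    [[0,0,0],[0,0,0],0.55],
  ],
)

```text
time: 9.0
tool_pos: [508.8, 80.1, 16.1]
tcp_rot: [179.6, -0.1, 91.1]
ft_force: [-0.4, -0.0, 0.2]
finger_gap: 38.1
```

```bash
python3 - <<'E'
from h import *
s=snap('wrist','w5')
delta([507,80,150],[180,0,91.1])
E
```

```text
d [ 0.     -0.0007 -0.1342] w [ 0.006  -0.0009  0.0004] t 9.05 F [ 0.2 -0.3 -0.1] j [  3.   7. 110.   0.  63.   2.] [508.5  80.1  15.8] [ 1.797e+02 -1.000e-01  9.110e+01] 38.4
```

View pics/w5.png

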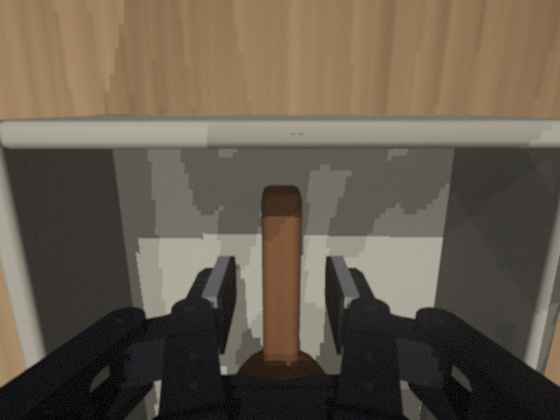

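The scoop is released and lies level in the box, its handle at cols 262–300 clear of both fingers. Lifting straight up.

carry_out(
  increments=[
    [[0,0,-0.01],[0,0,0],0.55],
    [[0,0,-0.03],[0,0,0],0.55],
    [[0,0,-0.04],[0,0,0],0.55],
    [[0,0,-0.04],[0,0,0],0.55],
    [[0,0,-0.04],[0,0,0],1],
    [[0,0,-0.04],[0,0,0],1],
    [[0,0.005,-0.04],[0,0,0],1],
    [[0,0.005,-0.03],[0,0,0],1],
    [[0,0,0],[0,0,0],1],
  ],
)

```text
time: 9.95
tool_pos: [514.5, 79.9, 301.5]
tcp_rot: [179.7, -0.1, 91.1]
ft_force: [0.8, 0.3, -0.1]
finger_gap: 0.1
```

```bash
python3 - <<'E'
from h import *
snap('wrist','w6');snap('side','s6')
R=Ro.from_euler('z',181.1,degrees=True)*Ro.from_euler('x',180,degrees=True)
print((R).as_matrix().round(2))
delta([470,57,330],R.as_euler('xyz',degrees=True))
E
```

```text
[[-1.   -0.02 -0.  ]
 [-0.02  1.    0.  ]
 [ 0.    0.   -1.  ]]
d [-0.022  -0.0433 -0.0331] w [ 4.0000e-04 -6.0000e-04 -1.5702e+00] t 10.05 F [-1.   0.7 -0.8] j [ 3. -6. 92.  0. 94.  2.] [512.8  79.8 296.9] [-180.    -0.    91.1] -0.2
```

View pics/w6.png

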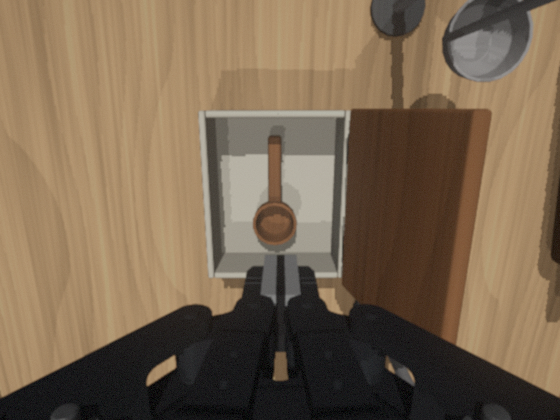

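View pics/s6.png

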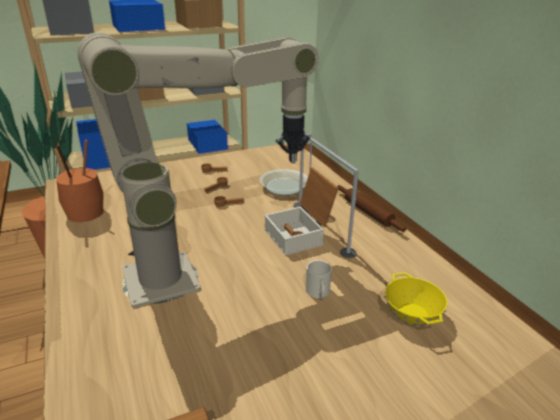

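The wrist view shows the scoop flat inside the box, handle end at (275,138) and cup at (275,222), clear of all walls. I'll back off slightly and turn towards the lid-pushing orientation.

carry_out(
  increments=[
    [[-0.011,-0.022,-0.017],[0,0,0],1],
    [[-0.011,-0.022,-0.017],[0,0,0],1],
    [[0,0,-0.002],[0,0,-0.145],1],
    [[0,0,-0.002],[0,0,-0.145],1],
    [[0,0,-0.002],[0,0,-0.145],1],
    [[0,0,-0.002],[0,0,-0.145],1],
    [[0,0,-0.002],[0,0,-0.145],1],
    [[0,0,-0.002],[0,0,-0.145],1],
    [[0,0,-0.002],[0,0,-0.145],1],
    [[0,0,-0.002],[0,0,-0.145],1],
    [[0,0,-0.002],[0,0,-0.145],1],
    [[0,0,-0.002],[0,0,-0.145],1],
  ],
)

```text
time: 11.25
tool_pos: [456.3, 55.9, 329.4]
tcp_rot: [-179.9, -2.3, 176.9]
ft_force: [0.7, 0.5, -0.2]
finger_gap: -0.2
```

```bash
cat >> h.py <<'E'
RB=Ro.from_euler('z',1.1,degrees=True)
def B(x,y,z): return np.array([510.5,56,0])+RB.apply([x,y,z])
def Tilt(a): return (Ro.from_euler('z',181.1,degrees=True)*Ro.from_euler('x',180,degrees=True)*Ro.from_euler('y',-a,degrees=True)).as_euler('xyz',degrees=True)
def box():
    p=RB.inv().apply(r.sense()['tool_pos']-np.array([510.5,56,0])); print('box tcp',p.round(1),'u40',(.766*p[0]+.643*p[2]).round(1),'w40',(.643*p[0]-.766*p[2]).round(1))
E
python3 - <<'E'
from h import *
R=Ro.from_euler('xyz',Tilt(40),degrees=True).as_matrix();print(R.round(2))
delta(B(-20,0,345),Tilt(40)); box()
E
```

```text
[[-0.77 -0.02  0.64]
 [-0.01  1.    0.01]
 [-0.64 -0.   -0.77]]
d [-0.0335  0.0015 -0.017 ] w [-0.0261 -0.7379 -0.0697] t 11.25 F [ 0.7  0.5 -0.2] j [  1. -13.  95.   0. 100. -86.] [456.3  55.9 329.4] [-179.9   -2.3  176.9] -0.2
box tcp [-54.2   1.  329.4] u40 170.3 w40 -287.1
```

carry_out(
  increments=[
    [[-0.002,0,-0.003],[-0.013,-0.12,-0.035],1],
    [[-0.002,0,-0.003],[-0.013,-0.12,-0.035],1],
    [[-0.002,0,-0.003],[0,-0.12,0],1],
    [[-0.002,0,-0.003],[0,-0.12,0],1],
    [[-0.002,0,-0.003],[0,-0.12,0],1],
    [[-0.002,0,-0.003],[0,-0.1,0],1],
    [[0,0,0],[0,0,0],1],
  ],
)

```text
time: 11.95
tool_pos: [479.5, 59.1, 328.1]
tcp_rot: [178.9, 36.0, -179.3]
ft_force: [-1.5, -0.5, 0.0]
finger_gap: 0.3
```

```bash
python3 - <<'E'
from h import *
delta(B(61,0,328),Tilt(40)); box(); snap('side','s7'); snap('wrist','w7')
E
```

```text
d [-0.0743 -0.0042  0.054 ] w [ 0.0158 -0.0696 -0.0057] t 11.95 F [-1.5 -0.5  0. ] j [ -0. -51. 127.   2.  68. -92.] [479.5  59.1 328.1] [ 178.9   36.  -179.3] 0.3
box tcp [-30.9   3.7 328.1] u40 187.3 w40 -271.2
```

View pics/s7.png

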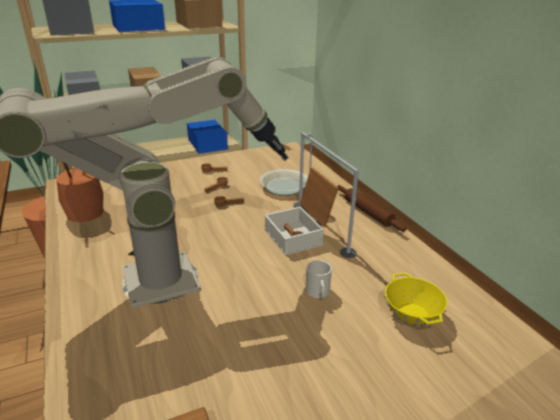

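View pics/w7.png

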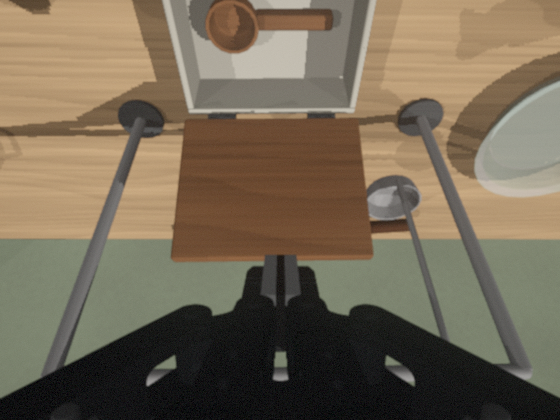

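The side view shows the tilted gripper in front of the rail and above the lid edge, at about (285,157). The wrist view shows the lid centred below the fingers, with the ladle well off to the +y side. Joint 2 is near its limit here, and moving forward relieves that.

carry_out(
  increments=[
    [[-0.018,-0.001,0.014],[0.016,-0.035,-0.006],1],
    [[-0.018,-0.001,0.014],[0,-0.035,0],1],
    [[-0.018,-0.001,0.014],[0,0,0],1],
    [[-0.016,-0.001,0.01],[0,0,0],1],
    [[0,0,0],[0,0,0],1],
  ],
)

```text
time: 12.55
tool_pos: [568.3, 56.2, 338.7]
tcp_rot: [-179.9, 40.1, -178.8]
ft_force: [0.3, 0.0, -0.9]
finger_gap: -0.5
```

```bash
python3 - <<'E'
from h import *
delta(B(61,0,328),Tilt(40)); box()
E
```

```text
d [0.0044 0.0009 0.0102] w [-0.0009  0.0013  0.0018] t 12.55 F [ 0.3  0.  -0.9] j [  0. -37. 120.   1.  57. -91.] [568.3  56.2 338.7] [-179.9   40.1 -178.8] -0.5
box tcp [ 57.8  -0.9 338.7] u40 262.1 w40 -222.2
```

```bash
sed -i "s/'u40'.*/'u45',(.7071*(p[0]+p[2])).round(1),'w45',(.7071*(p[0]-p[2])).round(1))/" h.py; python3 - <<'E'
from h import *
delta(B(72,0,312.5),Tilt(45)); box()
E
```

```text
d [0.006  0.0009 0.0291] w [-0.0009 -0.086   0.0019] t 12.55 F [ 0.3  0.  -0.9] j [  0. -37. 120.   1.  57. -91.] [568.3  56.2 338.7] [-179.9   40.1 -178.8] -0.5
box tcp [ 57.8  -0.9 338.7] u45 280.4 w45 -198.6
```

carry_out(
  increments=[
    [[0.002,0.001,0.01],[0,-0.086,0.002],1],
    [[0.002,0,0.01],[0,0,0],1],
    [[0,0,0.005],[0,0,0],1],
    [[0,0,0],[0,0,0],1],
  ],
)

```text
time: 12.95
tool_pos: [581.7, 57.1, 318.1]
tcp_rot: [-179.9, 44.8, -178.9]
ft_force: [-0.7, -0.3, 0.3]
finger_gap: 0.0
```

```bash
python3 - <<'E'
from h import *
delta(B(116,0,268.7),Tilt(45)); box()
s=snap('side','s8'); cv2.imwrite('pics/s8c.png',cv2.resize(s['image'][80:260,210:400],None,fx=3.3,fy=3.3,interpolation=cv2.INTER_CUBIC))
E
```

```text
d [0.0029 0.0004 0.0666] w [-0.0012 -0.0043 -0.0001] t 12.95 F [-0.7 -0.3  0.3] j [  0. -39. 125.   1.  49. -91.] [581.7  57.1 318.1] [-179.9   44.8 -178.9] 0.0
box tcp [ 7.120e+01 -3.000e-01  3.181e+02] u45 275.2 w45 -174.6
```

View pics/s8c.png

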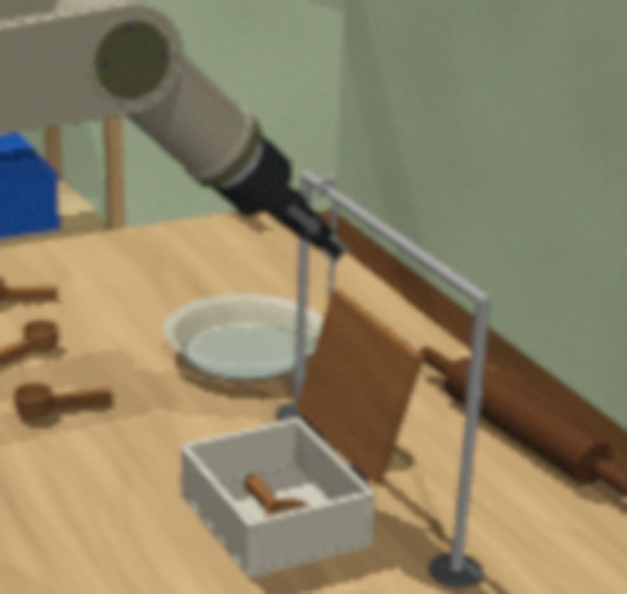

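The tip is just short of the rail at (340,255 in the crop), with the corridor to the lid edge clear. I'll advance along the tool axis in small steps.

carry_out(
  increments=[
    [[0.002,0,0.016],[0,-0.004,0],1],
    [[0.001,0,0.016],[0,0,0],1],
    [[0.001,0,0.016],[0,0,0],1],
    [[0,0,0.01],[0,0,0],1],
    [[0,0,0],[0,0,0],1],
  ],
)

```text
time: 13.5
tool_pos: [624.6, 57.7, 283.9]
tcp_rot: [-179.9, 45.4, -178.9]
ft_force: [0.2, -0.4, 0.2]
finger_gap: 0.1
```

```bash
python3 - <<'E'
from h import *
delta(B(160,0,225),Tilt(45)); box()
s=snap('side','s9'); cv2.imwrite('pics/s9c.png',cv2.resize(s['image'][80:260,210:400],None,fx=3.3,fy=3.3,interpolation=cv2.INTER_CUBIC))
s=snap('wrist','w9')
E
```

```text
d [0.0098 0.0006 0.0741] w [-0.0014  0.0078  0.0002] t 13.5 F [ 0.2 -0.4  0.2] j [  0. -30. 124.   1.  41. -91.] [624.6  57.7 283.9] [-179.9   45.4 -178.9] 0.1
box tcp [114.1  -0.5 283.9] u45 281.5 w45 -120.1
```

View pics/s9c.png

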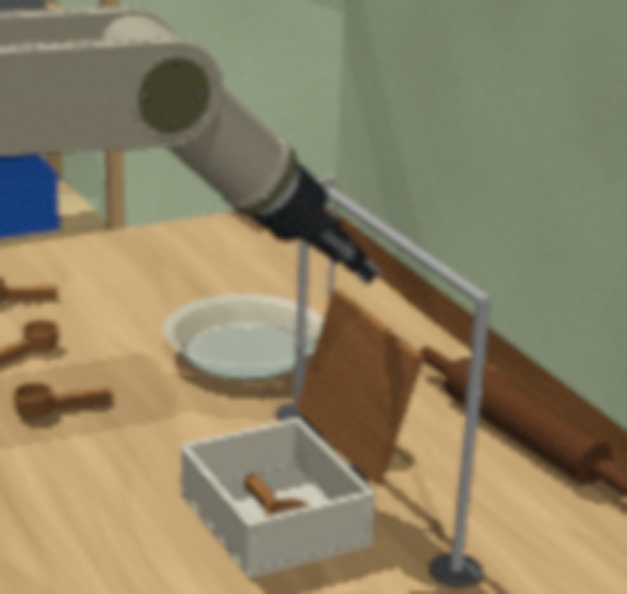

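View pics/w9.png

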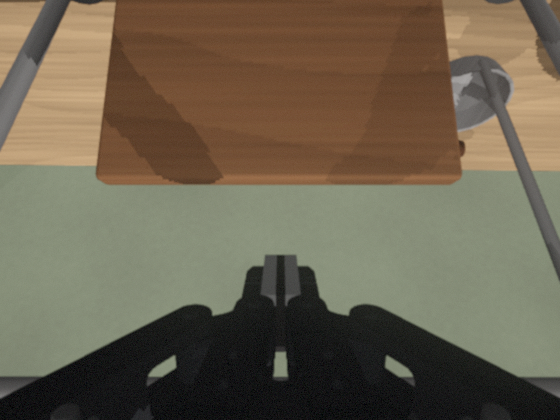

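The tip is past the rail line but has drifted about 10 mm high. I'll correct that before the body nears the rail, then continue in smaller steps.

carry_out(
  increments=[
    [[0.01,0,0.004],[0,0.008,0],1],
    [[0.002,0,0.012],[0,0,0],1],
    [[0.002,0,0.012],[0,0,0],1],
    [[0,0,0],[0,0,0],1],
  ],
)

```text
time: 14.0
tool_pos: [634.4, 58.0, 258.1]
tcp_rot: [-179.9, 45.3, -178.9]
ft_force: [-0.1, 0.5, -0.5]
finger_gap: 0.0
```

```bash
python3 - <<'E'
from h import *
delta(B(160,0,225),Tilt(45)); box()
E
```

```text
d [-0.0019  0.0004  0.0489] w [-0.0012  0.0046  0.0005] t 14.0 F [-0.1  0.5 -0.5] j [  0. -27. 124.   1.  37. -91.] [634.4  58.  258.1] [-179.9   45.3 -178.9] 0.0
box tcp [123.9  -0.4 258.1] u45 270.1 w45 -94.9
```

carry_out(
  increments=[
    [[0,0,0.012],[0,0.004,0],1],
    [[0.001,0,0.012],[0,0,0],1],
    [[0,0,0],[0,0,0],1],
  ],
)

```text
time: 14.3
tool_pos: [650.3, 58.4, 242.1]
tcp_rot: [-179.9, 45.1, -178.8]
ft_force: [-0.8, 0.6, -0.6]
finger_gap: -0.1
```

```bash
python3 - <<'E'
from h import *
delta(B(160,0,225),Tilt(45)); box()
s=snap('side','s10'); cv2.imwrite('pics/s10c.png',cv2.resize(s['image'][80:260,210:400],None,fx=3.3,fy=3.3,interpolation=cv2.INTER_CUBIC))
s=snap('wrist','w10')
E
```

```text
d [-0.0021  0.0003  0.0264] w [-0.0011  0.0017  0.0007] t 14.3 F [-0.8  0.6 -0.6] j [  0. -22. 123.   1.  35. -91.] [650.3  58.4 242.1] [-179.9   45.1 -178.8] -0.1
box tcp [ 1.398e+02 -2.000e-01  2.421e+02] u45 270.1 w45 -72.3
```

View pics/s10c.png

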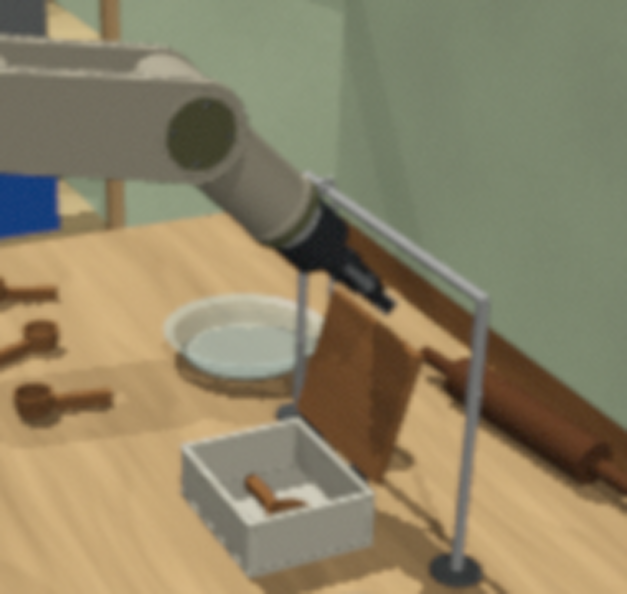

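View pics/w10.png

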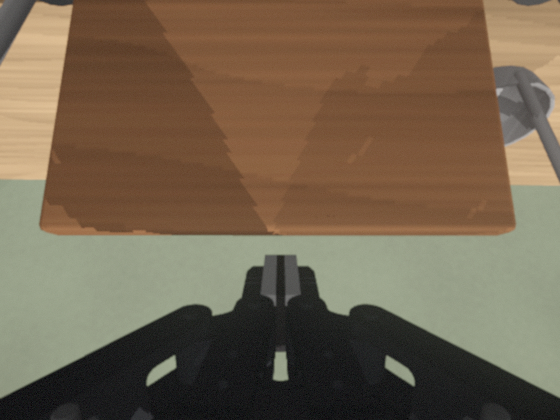

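carry_out(
  increments=[
    [[0,0,0.01],[0,0,0],1],
    [[0,0,0.01],[0,0,0],1],
    [[0,0,0],[0,0,0],1],
  ],
)

```text
time: 14.7
tool_pos: [665.9, 58.8, 231.4]
tcp_rot: [-179.9, 45.4, -178.8]
ft_force: [0.3, -0.2, -0.1]
finger_gap: -0.1
```

```bash
python3 - <<'E'
from h import *
delta(B(160,0,225),Tilt(45)); box()
s=snap('side','s11'); cv2.imwrite('pics/s11c.png',cv2.resize(s['image'][80:260,210:400],None,fx=3.3,fy=3.3,interpolation=cv2.INTER_CUBIC))
E
```

```text
d [0.0014 0.0002 0.0077] w [-0.001   0.0072  0.0008] t 14.7 F [ 0.3 -0.2 -0.1] j [  0. -19. 122.   1.  32. -91.] [665.9  58.8 231.4] [-179.9   45.4 -178.8] -0.1
box tcp [ 1.555e+02 -2.000e-01  2.314e+02] u45 273.6 w45 -53.7
```

View pics/s11c.png

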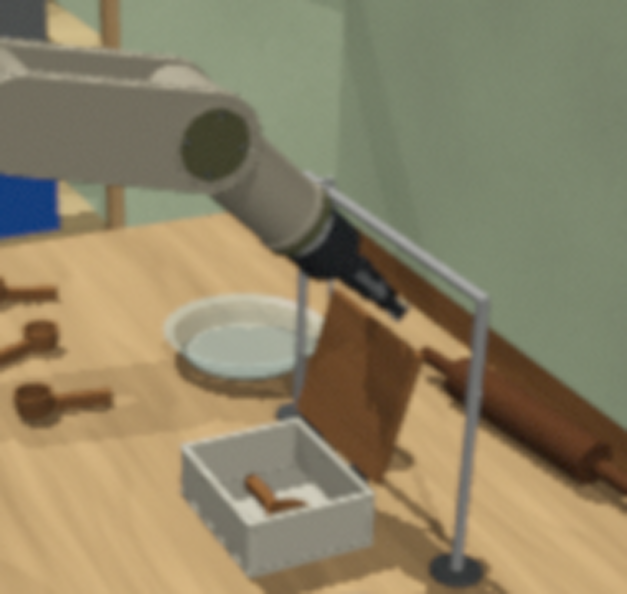

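carry_out(
  increments=[
    [[0.002,0,0.008],[0,0.005,0],1],
    [[0.004,0,0.005],[0,0,0],1],
    [[0.004,0,0.002],[0,0,0],1],
    [[0,0,0],[0,0,0],1],
  ],
)

```text
time: 15.15
tool_pos: [670.8, 58.9, 214.2]
tcp_rot: [-179.9, 45.3, -178.8]
ft_force: [1.1, 0.4, 3.2]
finger_gap: 0.1
```

```bash
python3 - <<'E'
from h import *
delta(B(100,0,215),Tilt(45)); box()
s=snap('side','s12'); cv2.imwrite('pics/s12c.png',cv2.resize(s['image'][80:260,210:400],None,fx=3.3,fy=3.3,interpolation=cv2.INTER_CUBIC))
snap('wrist','w12')
E
```

```text
d [ 0.0419  0.0002 -0.0434] w [-0.001   0.0047  0.0009] t 15.15 F [1.1 0.4 3.2] j [  0. -17. 122.   1.  30. -91.] [670.8  58.9 214.2] [-179.9   45.3 -178.8] 0.1
box tcp [ 1.604e+02 -2.000e-01  2.142e+02] u45 264.9 w45 -38.1
```

View pics/s12c.png

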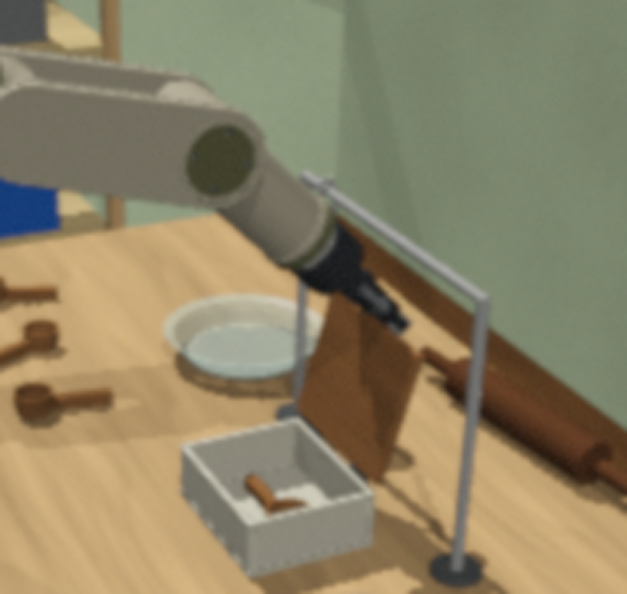

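View pics/w12.png

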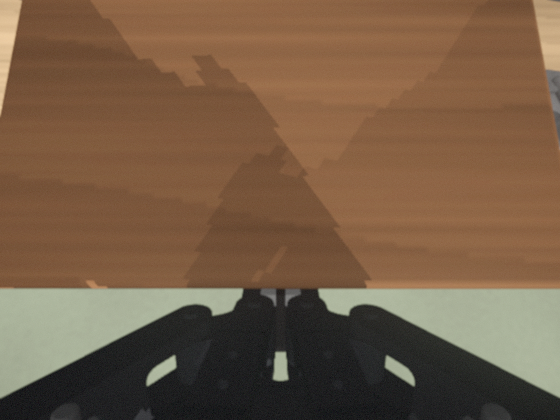

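The fingertips are now behind the lid, touching it lightly at about 3 N. The lid edge at row 290 hides the tips in the wrist view. I'll draw back toward the robot, pushing the lid from behind.

carry_out(
  increments=[
    [[0.006,0,-0.008],[0,0,0],1],
    [[0.007,0,-0.009],[0,0,0],1],
    [[0.007,0,-0.009],[0,0,0],1],
    [[0,0,0],[0,0,0],1],
  ],
)

```text
time: 15.65
tool_pos: [638.8, 58.4, 221.8]
tcp_rot: [-179.9, 45.6, -178.8]
ft_force: [-0.2, 0.5, 0.2]
finger_gap: -0.0
```

```bash
python3 - <<'E'
from h import *
delta(B(100,0,215),Tilt(45)); box()
s=snap('side','s13'); cv2.imwrite('pics/s13c.png',cv2.resize(s['image'][80:260,210:400],None,fx=3.3,fy=3.3,interpolation=cv2.INTER_CUBIC))
E
```

```text
d [ 0.0246  0.0001 -0.0155] w [-0.0009  0.0096  0.0009] t 15.65 F [-0.2  0.5  0.2] j [  0. -24. 126.   1.  32. -91.] [638.8  58.4 221.8] [-179.9   45.6 -178.8] -0.0
box tcp [ 1.283e+02 -1.000e-01  2.218e+02] u45 247.5 w45 -66.1
```

View pics/s13c.png

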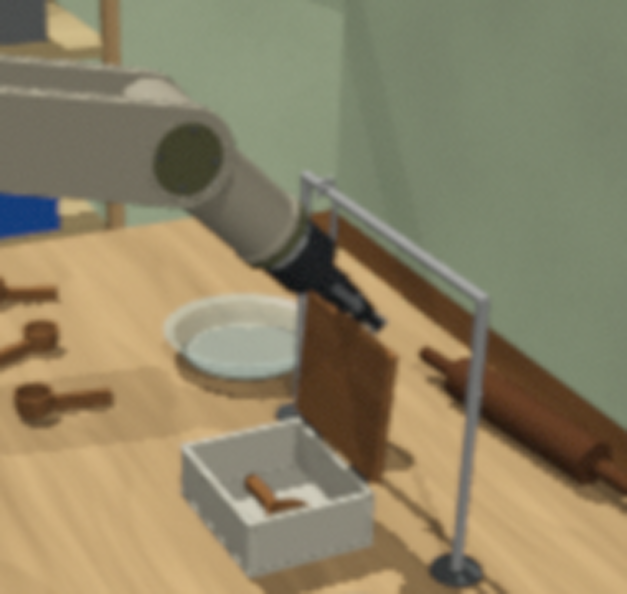

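The lid is now near upright, its right top corner having moved from (418,352) to (395,355) in the crop. Pushing further in small steps and watching.

carry_out(
  increments=[
    [[0.01,0,-0.003],[0,0.008,0],1],
    [[0.009,0,-0.006],[0,0,0],1],
    [[0.009,0,-0.007],[0,0,0],1],
    [[0,0,0],[0,0,0],1],
  ],
)

```text
time: 16.1
tool_pos: [613.0, 57.7, 222.1]
tcp_rot: [-179.9, 46.0, -178.8]
ft_force: [-1.0, -0.2, 0.5]
finger_gap: 0.3
```

```bash
python3 - <<'E'
from h import *
delta(B(60,0,208),Tilt(45)); box()
s=snap('side','s14'); cv2.imwrite('pics/s14c.png',cv2.resize(s['image'][80:260,210:400],None,fx=3.3,fy=3.3,interpolation=cv2.INTER_CUBIC))
E
```

```text
d [ 0.0397  0.0003 -0.0208] w [-0.0012  0.0179  0.0008] t 16.1 F [-1.  -0.2  0.5] j [  0. -29. 130.   1.  33. -91.] [613.   57.7 222.1] [-179.9   46.  -178.8] 0.3
box tcp [102.5  -0.3 222.1] u45 229.5 w45 -84.6
```

View pics/s14c.png

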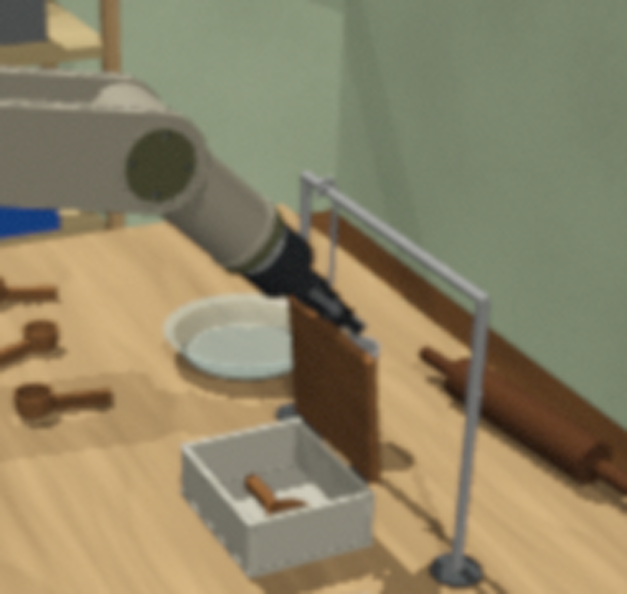

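The lid is now slightly forward of upright at (378,355). Joint 3 is at 130° and rising toward its 143° limit, so I'll ease the tilt as I go. The gripper is clear of the rail here.

carry_out(
  increments=[
    [[0.009,0,-0.001],[0,0.06,0],1],
    [[0.01,0,-0.003],[0,0.06,0],1],
    [[0.01,0,-0.004],[0,0.06,0],1],
    [[0,0,0],[0,0,0],1],
  ],
)

```text
time: 16.55
tool_pos: [589.0, 57.1, 210.9]
tcp_rot: [-179.9, 35.7, -178.9]
ft_force: [0.6, 0.2, 0.3]
finger_gap: -0.1
```

```bash
python3 - <<'E'
from h import *
delta(B(50,0,208),Tilt(32)); box()
s=snap('side','s15'); cv2.imwrite('pics/s15c.png',cv2.resize(s['image'][80:260,210:400],None,fx=3.3,fy=3.3,interpolation=cv2.INTER_CUBIC))
E
```

```text
d [ 0.0249  0.0004 -0.0143] w [-0.0014  0.0641  0.0002] t 16.55 F [0.6 0.2 0.3] j [  0. -26. 124.   0.  46. -91.] [589.   57.1 210.9] [-179.9   35.7 -178.9] -0.1
box tcp [ 78.5  -0.4 210.9] u45 204.7 w45 -93.6
```

View pics/s15c.png

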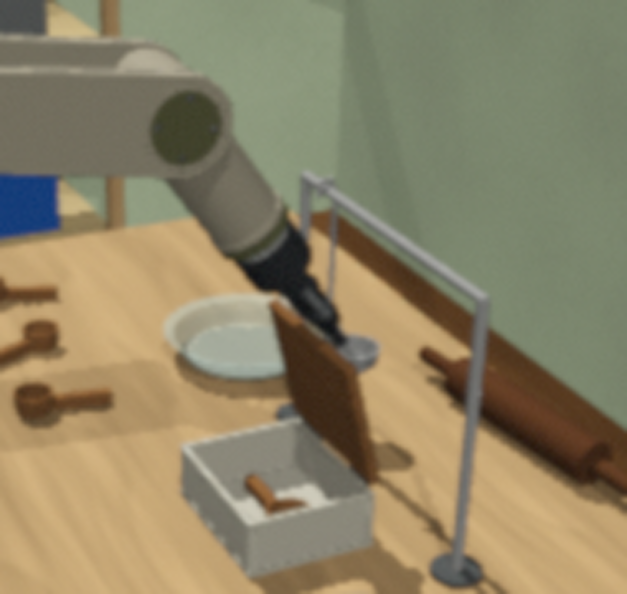

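carry_out(
  increments=[
    [[0.01,0,-0.004],[0,0.03,0],1],
    [[0.01,0,-0.004],[0,0.03,0],1],
    [[0,0,0],[0,0,0],1],
  ],
)

```text
time: 16.9
tool_pos: [567.7, 56.6, 202.0]
tcp_rot: [-179.9, 32.2, -178.9]
ft_force: [-0.3, 0.6, 0.3]
finger_gap: 0.3
```

```bash
python3 - <<'E'
from h import *
delta(B(40,0,205),Tilt(32)); box()
s=snap('side','s16'); cv2.imwrite('pics/s16c.png',cv2.resize(s['image'][80:260,210:400],None,fx=3.3,fy=3.3,interpolation=cv2.INTER_CUBIC))
for th in (1.1,1.15,1.2,1.25,1.3,1.35,1.4): print(th,((proj(s,B(78-160*np.cos(th),-95,78+160*np.sin(th)))[0]-[210,80])*3.3+1).round())
E
```

```text
d [ 0.013   0.0005 -0.0117] w [-0.0014  0.0032  0.    ] t 16.9 F [-0.3  0.6  0.3] j [  0. -27. 125.   0.  50. -91.] [567.7  56.6 202. ] [-179.9   32.2 -178.9] 0.3
box tcp [ 57.2  -0.5 202. ] u45 183.3 w45 -102.4
1.1 [323. 385.]
1.15 [329. 381.]
1.2 [335. 377.]
1.25 [342. 373.]
1.3 [349. 370.]
1.35 [355. 367.]
1.4 [362. 364.]
```

View pics/s16c.png

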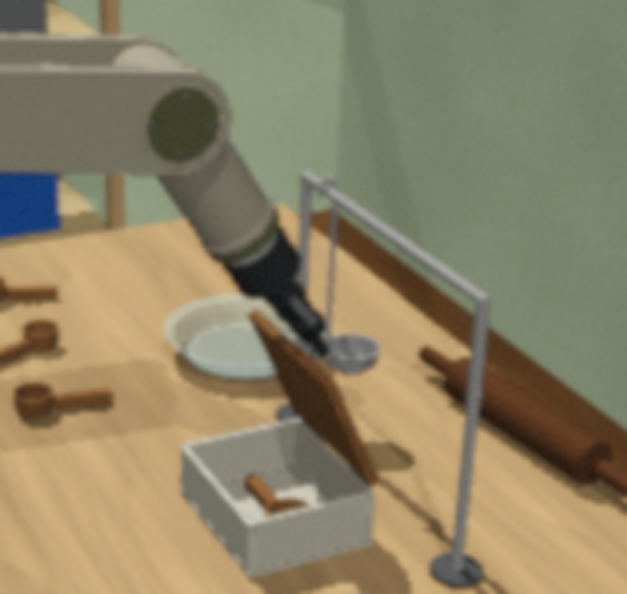

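The lid is at about 1.20 rad, inside the tipping band. From here I'll take tiny steps with pauses to see when it goes by itself.

carry_out(
  increments=[
    [[0.004,0,-0.003],[0,0,0],1],
    [[0,0,-0.002],[0,0,0],1],
    [[0,0,-0.001],[0,0,0],1],
  ],
)

```text
time: 17.25
tool_pos: [561.1, 56.5, 203.6]
tcp_rot: [-179.9, 32.3, -178.9]
ft_force: [0.6, 0.3, 0.7]
finger_gap: -0.3
```

```bash
python3 - <<'E'
from h import *
delta(B(40,0,205),Tilt(32)); box()
s=snap('side','s17'); cv2.imwrite('pics/s17c.png',cv2.resize(s['image'][80:260,210:400],None,fx=3.3,fy=3.3,interpolation=cv2.INTER_CUBIC))
E
```

```text
d [ 0.0082  0.0005 -0.0069] w [-0.0014  0.0048 -0.    ] t 17.25 F [0.6 0.3 0.7] j [  0. -28. 126.   0.  50. -91.] [561.1  56.5 203.6] [-179.9   32.3 -178.9] -0.3
box tcp [ 50.6  -0.5 203.6] u45 179.7 w45 -108.1
```

View pics/s17c.png

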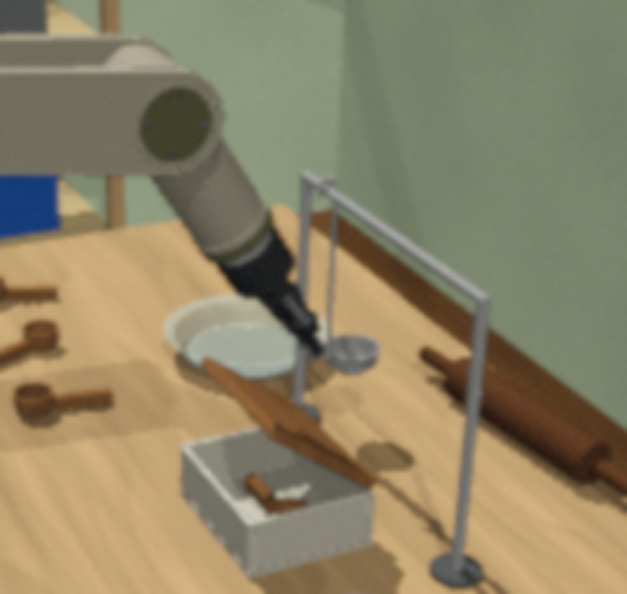

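The lid has left the finger and is falling by itself. I'll hold still, then withdraw upward.

carry_out(
  increments=[
    [[0,0,-0.002],[0,0,0],1],
    [[0,0,-0.002],[0,0,0],1],
    [[0,0,-0.002],[0,0,0],1],
    [[0,0,-0.01],[0,0,0],1],
    [[0,0,-0.02],[0,0,0],1],
    [[0,0,-0.02],[0,0,0],1],
    [[0,0,-0.02],[0,0,0],1],
    [[0,0,-0.02],[0,0,0],1],
    [[0,0,-0.01],[0,0,0],1],
    [[0,0,0],[0,0,0],1],
  ],
)

```text
time: 18.3
tool_pos: [500.8, 55.5, 300.8]
tcp_rot: [-179.9, 32.4, -178.9]
ft_force: [0.7, -0.8, -0.4]
finger_gap: 0.1
```

```bash
python3 - <<'E'
from h import *
delta(B(0,0,300),Tilt(32)); box()
s=snap('side','s18'); cv2.imwrite('pics/s18c.png',cv2.resize(s['image'][80:320,210:450],None,fx=2.5,fy=2.5,interpolation=cv2.INTER_CUBIC))
snap('wrist','w18'); snap('top','t18')
for th in (0,.03,.1): print(th,[((proj(s,B(78-160*np.cos(th),y,78+160*np.sin(th)))[0]-[210,80])*2.5).round() for y in (-95,95)])
E
```

```text
d [-0.0077  0.0003  0.0059] w [-0.0014  0.0078  0.    ] t 18.3 F [ 0.7 -0.8 -0.4] j [  0. -43. 124.   0.  66. -91.] [500.8  55.5 300.8] [-179.9   32.4 -178.9] 0.1
box tcp [-9.700e+00 -3.000e-01  3.008e+02] u45 205.9 w45 -219.6
0 [array([185., 393.]), array([132., 330.])]
0.03 [array([185., 390.]), array([132., 328.])]
0.1 [array([185., 383.]), array([132., 321.])]
```

View pics/s18c.png

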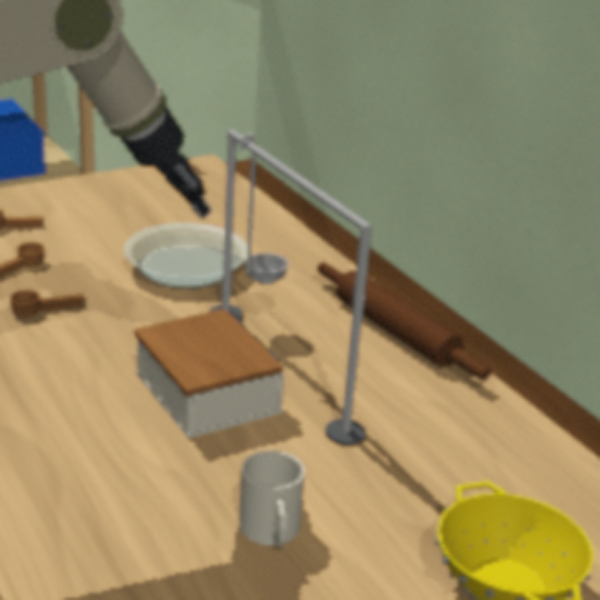

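View pics/t18.png

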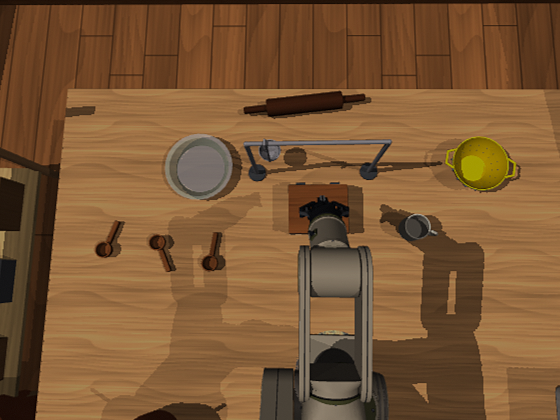

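View pics/w18.png

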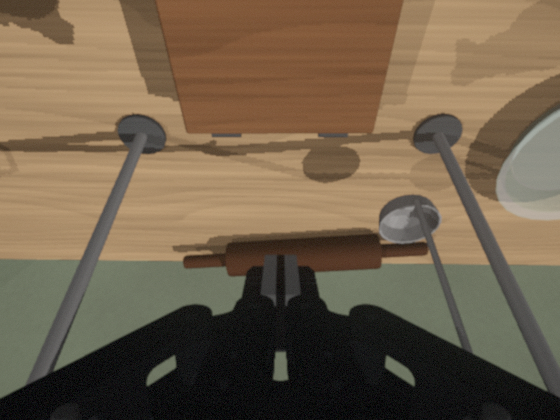

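The side view shows the lid flat on the box. Its front corners are at (185,388) and (137,332) in the crop, against (185,393) and (132,330) predicted for shut. The mug, colander and pie dish sit at the same pixels as at the start. A short hold and one comparison, then I'll hand in.

carry_out(
  increments=[
    [[0,0,-0.001],[0,0,0],1],
    [[0,0,-0.001],[0,0,0],1],
    [[0,0,-0.001],[0,0,0],1],
  ],
)

```text
time: 18.75
tool_pos: [498.3, 55.4, 296.5]
tcp_rot: [-179.9, 31.9, -178.9]
ft_force: [0.4, 0.2, -0.3]
finger_gap: 0.4
```

```bash
python3 - <<'E'
from h import *
a=load('top0')['image']; b=load('top0'); s=snap('top','t19'); c=s['image']
def cen(im,box,f):
    x0,y0,x1,y1=box; h=cv2.cvtColor(im,cv2.COLOR_BGR2HSV)[y0:y1,x0:x1].astype(int); m=f(h); ys,xs=np.nonzero(m); return xs.mean()+x0,ys.mean()+y0,m.sum()
for n,bx,f in [('colander',(440,125,530,200),lambda h:(h[...,0]>22)&(h[...,0]<35)&(h[...,1]>170)),('mug',(395,205,445,250),lambda h:h[...,1]<60),('dish',(155,125,240,205),lambda h:h[...,1]<90)]:
    print(n,cen(a,bx,f),cen(c,bx,f))
p=load('side0')['image'].astype(int); q=snap('side','s19'); qi=q['image'].astype(int)
for n,(x0,y0,x1,y1) in {'mug':(300,258,335,300),'col':(380,270,450,325)}.items(): print(n,np.abs(p-qi)[y0:y1,x0:x1].mean())
s18=load('side18' if False else 's18')['image'].astype(int); print('lid move',np.abs(s18-qi)[200:255,260:325].mean())
st=r.sense(); print(st['time'],st['ft_force'])
r.hand_in()
E
```

```text
colander (np.float64(480.3972929936306), np.float64(162.87141719745222), np.int64(2512)) (np.float64(480.3512117600318), np.float64(162.91299165673422), np.int64(2517))
mug (np.float64(415.48201438848923), np.float64(227.46043165467626), np.int64(695)) (np.float64(415.40606936416185), np.float64(227.35115606936415), np.int64(692))
dish (np.float64(198.3392347230154), np.float64(166.22015990862366), np.int64(3502)) (np.float64(198.33238149628784), np.float64(166.2175899486008), np.int64(3502))
mug 6.6387755102040815
col 1.4906493506493506
lid move 0.7782750582750583
18.85 [ 0.19475567 -0.50905557  0.55779489]
the job is handed in; nothing more can be done
```

The job is done and was handed in at 18.9 s. The scoop lies flat in the salt box, and the lid swung shut by itself.

- **Scoop:** I took the rightmost of the four look-alikes. I lowered it until it stopped on the box floor before opening the fingers. A later wrist picture showed it level and clear of all four walls.
- **Lid:** I reached under the rail tilted 45° and pushed the lid from behind to about 1.20 rad. It came off the fingers during the next small step, and I did not follow it down.
- **Last checks:** The side view shows the lid's front corners within about 5 pixels (in the enlarged crop) of the shut position, and it no longer moves. The colander, mug and pie dish are within 0.12 pixel of where they started in the top view. Every wrist force reading was about 3 N or less, and nothing suggested contact with the rail or ladle.
- **Disagreements:** The side-view patch around the mug differed more than the others (6.6 grey levels). I put that down to the arm's shadow, since its top-view position is unchanged. Joint 2 also came within about 0.2° of its limit for a moment while tilting, and the readings I took never showed it outside its range.

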